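# Stand the colour chart on its kickstand leg

### The arm

A 7-joint arm with a two-finger parallel gripper is mounted at the origin on the work surface. World frame = base frame: x ahead of the robot, y to its left, z up, the work surface at z = 0. Lengths are in m, angles in rad, forces in N, time in s.
With the tool pointing down it reaches from about 0.425 to 1.025 m from the base axis. Payload 9.4 kg.
Tool frame: the origin (TCP) lies at the very end of the fingers, on their centre line; the grasp point (between the pads) lies pinch_z behind it (pinch_z is the distance from the TCP to the grasp point, in m); z points along the fingers, x is the direction in which the jaws open and shut, and the axes are right-handed (so a half turn about z gives the same grasp; the last joint's range is limited). The gripper opens to 93 mm and grips with 3 to 60 N. Pads are 15 mm wide; open, the fingers measure 128 mm over their backs; the gripper's body (75 mm by 188 mm) begins 65 mm behind the grasp point.
Start: joints at [1.114, 0.599, -0.003, 1.599, 0.002, 0.943, -0.08], TCP at [0.269, -0.673, 0.219] pointing down, gripper open.
Joint ranges: [-2.57, 2.57], [-0.35, 1.97], [-1.29, 1.29], [0.11, 2.56], [-1.05, 4.19], [0.11, 1.86], [-2.63, 2.63]. Speed limits (rad/s): [2.22, 2.22, 3.01, 3.01, 3.14, 3.14, 3.14].

### API

Orientations are given as a unit quaternion [w, x, y, z].
In Python, from bench import get_obs, read_camera, calibration, sign_off, pinch_z gives the robot as it stands.
- The arm moves only by the tool step_arm, never from a script. Its arguments are lists of equal length, an entry for each row: "offset": the shift along the tool's x, y, z in m, a list of three; "rotation": the turn, a rotation vector about the tool's x, y, z in rad, a list of three. In form: {"offset": [[dx, dy, dz], ...], "rotation": [[wx, wy, wz], ...]}. A call has exactly 5 rows; each row is the pose to reach, as a shift and turn from the pose commanded when the call began, along the tool's axes at that moment; what a row does not reach only later rows make up. A row lasts 1/10 s, in which the tool goes at most 50 mm and 8.59 degrees, less where a joint would pass 70% of its speed; a pose out of reach is approached as far as the arm can. A call with a gripper value outside its range is refused whole. "gripper" is the closure, from -1 (fully open) to 1 (shut), set as the call begins (left out, the last holds). The fingers move at their own pace and stop on an object; "squeeze" is the grip in N (left out, the last holds). Time passes only in rows, so rows that repeat a pose let the fingers close, or fill a call up. It gives the time, the measured TCP pose, the force and the opening at its end, in the units of the state.
- get_obs(): the state, without advancing time (a new reading comes with each control period).
- read_camera(name): name is "scene" or "top"; returns the picture (420x560x3 uint8, blue, green, red); there is no depth.
- calibration(name): a dict with "camera_matrix" (3x3 intrinsics, pixels), "eye" and "orientation" of the camera in the world. Camera axes: x right, y down, z forward; pixel columns grow to the right and rows downward; lengths in m; the calibration is good to about 2 mm. A picture is of the moment at which its call begins. calibration takes no time and is no camera call.
- sign_off(): hands the job in, once; it reports no verdict.
The state is a dict: "t": time; "q": joint angles; "joint_vel": joint speeds; "tau": joint torques, N m; "ee_pos": TCP position; "ee_rot": TCP orientation; "wrist_force": force on the tool from outside, world axes, zero at the start; "wrist_torque": the same for the moment, N m; "opening": finger opening in m.
Only numpy, scipy, OpenCV 4.12 (cv2) and the standard library are available. Lean on these libraries where they do the work, as an engineer would, in place of code of your own. Each camera call takes 0.05 s, during which the arm holds its last target. There are 200 camera calls.

### The job

Unfold the leg on the back of the colour chart all the way to its stop, then take the chart off the paint case and gently stand it upright on its bottom edge and its leg, wholly on the cork mat, with its face towards the mat's metal ledge. Leave the other things on the table where they are.

Things in the scene. Friction and masses are not known exactly. Their poses are not given: they have to be found in the camera images.
- chart_studs (a point): Colour chart, a loose wooden panel with a neck at its top. This is the neck's middle, on the line through two round-ended steel studs (6 mm radius) at the neck's sides, 52 mm over both; 155 mm from the bottom edge. Axes: x from neck to bottom edge, y along the studs, z out of the back; the face with colour patches looks along -z. Lies face down (z up) at first; studs about 51 mm above the table.
- chart_panel (a point): Centre of the chart's panel: 120 mm high (x), 130 mm wide (y), 12 mm thick (z); chart 0.45 to 0.75 kg. The neck, 36 mm wide, 12 mm thick, stands out 47 mm from its top edge, the studs 35 mm above that edge. Held by the studs, the chart can turn about their line: at a light grip (20 N) its lower end swings down by its own weight to near vertical; a firm grip is stiffer. Axes as the studs.
- case: Fixed closed white paint case, 150 mm (x) by 260 mm (y), 45 mm high, origin at the middle of its underside. The chart lies on it with its neck overhanging the long side nearest the robot (-x); the studs are 40 to 55 mm clear of that side.
- base_left (a point): One end of the rear lower edge of the chart's panel, on which it stands when leaning back on its leg: 155 mm along x from the stud line, 65 mm to +y, 6 mm to +z. Axes as the chart.
- base_right (a point): The other end of the same edge, 65 mm to -y. Axes as the chart.
- leg_hinge (a point): Middle of the leg's hinge axis (along y), between two steel cheeks (46 mm over both, up to 17 mm above the back) on the chart's back; 50 mm from the stud line towards the bottom edge, 9 mm above the back's surface. Axes turn with the leg: x from hinge to foot, y along the hinge.
- leg_foot (a point): Middle of the leg's round rubber foot (4 mm radius), 108 mm from the hinge. The leg is an aluminium bar 30 mm wide, 8 mm thick, lying over the chart's back and pointing to the bottom edge; folded, it leaves a 5 mm gap to the back and its foot reaches 7 mm beyond the bottom edge. Axes as the leg.
- leg (a joint): Angle of the leg, rad: 0 = folded flat along the back, 0.8 = fully unfolded against its stop, its foot swung up off the back. A friction hinge (0.08 N m): the leg stays where it is left. Standing on the fully unfolded leg, the chart leans back by 19 degrees, the foot 91 mm behind the lower edge and the studs 149 mm above the mat.
- mat_center (a point): Middle of the top of a fixed cork mat, 220 mm (x) by 240 mm (y), 4 mm thick. A low aluminium ledge, 12 mm wide and 14 mm high, runs along its edge on the -x side, the side nearest the robot; x points away from the ledge, z up.
- water_cup: Loose white plastic water cup, 76 mm wide, 85 mm high; origin at the middle of its underside. Leave alone.
- eraser: Loose grey eraser, 50 x 20 x 14 mm, lying on the paint case beside the chart. Leave alone.
- squeeze_bottle: Loose white bottle, 52 mm wide, 120 mm high, behind the paint case. Leave alone.
- medium_jar: Loose jar, 60 mm wide, 70 mm high, behind the paint case. Leave alone.
- pencil_tin: Loose steel tin with pencils, 68 mm wide, 140 mm high with pencils, behind the mat. Leave alone.
- tape_reel: Loose reel of paper tape, 90 mm wide, 24 mm high, behind the mat. Leave alone.
- wash_brush_grip (a point): Loose brush, 180 mm long, lying on the table near the robot. Leave alone.

How it is judged:
On the way, in this order (a step that is already met when the one before it is completed fails the run):
1. the leg is unfolded to its stop (value of joint leg above 0.72 rad), for 0.2 s.
2. the chart is brought upright, neck up (angle between chart_studs's own x axis and vertical above 2.3 rad), for 0.2 s.
At the end, for the whole second after the job is handed in: The leg is unfolded to its stop (over 0.72 rad); the chart stands, released and at rest, leaning back 14 to 26 degrees on its bottom edge and its leg's foot, all three within the outline of the cork mat, its face towards the mat's ledge within 23 degrees (value of joint leg above 0.72 rad and angle between chart_studs's own x axis and vertical between 2.69 and 2.93 rad and height (world z) of each of base_left, base_right below 0.012 m and height (world z) of leg_foot below 0.016 m and x of each of base_left, base_right in the frame of mat_center above -0.11 m and x of leg_foot in the frame of mat_center below 0.11 m and y of base_left in the frame of mat_center between 0 and 0.12 m and y of base_right in the frame of mat_center above -0.12 m and angle between the y axis of chart_studs and the y axis of mat_center, either way round below 0.4 rad and linear speed of chart below 0.02 m/s); the robot touches nothing.
It fails at once if another thing on the table is moved by more than 30 mm (distance of any of water_cup, eraser, squeeze_bottle, medium_jar, pencil_tin, tape_reel, wash_brush_grip from where it was at the start of the episode above 0.03 m).
It fails at once if the chart is set down hard on the mat or pressed onto it (contact force between chart and mat above 40 N).
It also fails if it takes over 72 s, if anything falls off the work surface, if the arm or the gripper's body presses on something with over 40 N, if the wrist force passes 120 N, or if a joint passes its speed limit or range.

## Working session

There is one attempt and no reset: what is moved stays moved. The work goes in short steps, Python scripts to look and compute and a tool call to move; the robot and the scene stay as the last step left them, time stands still between calls to the robot, and variables do not carry over. Pictures are saved under pics/ and viewed, about 8 in all and at most 12, crops included, and the job is handed in when it is done.

Besides the shell and the picture viewer there is one more tool, called after "Request:" as name(argument=value, ...), one argument or row to a line, values as JSON. step_arm: Moves the arm, as the interface text tells. Its arguments: {"type":"object","properties":{"offset":{"type":"array","items":{"type":"array","items":{"type":"number"}}},"rotation":{"type":"array","items":{"type":"array","items":{"type":"number"}}},"gripper":{"type":"number"},"squeeze":{"type":"number"}},"required":["offset","rotation"]}

```bash
mkdir -p pics; ls
python3 - <<'E'
from bench import *
import cv2
print(pinch_z,get_obs())
for n in("scene","top"):
    c=calibration(n);print(n,c)
    cv2.imwrite(f"pics/{n}0.png",read_camera(n))
E
```

```text
pics
0.0188 {'t': 0.0, 'q': array([ 1.11429543,  0.60014948, -0.00252666,  1.60011439,  0.00179227,
        0.94292067, -0.07982563]), 'joint_vel': array([ 2.49975738e-03,  1.77163340e-04,  4.03436790e-05,  2.12261527e-05,
        1.53470168e-03,  1.05288503e-03, -1.34901704e-03]), 'tau': array([ 7.12653200e-04, -7.65066147e+01,  1.49793092e+00, -2.52347606e+01,
       -5.24467311e-02,  1.68761378e-02,  1.13774745e-04]), 'ee_pos': array([ 0.26857636, -0.6728895 ,  0.21774815]), 'ee_rot': array([-3.82458299e-04,  8.27873259e-01, -5.60914641e-01, -6.96849566e-04]), 'wrist_force': array([-0.44516242, -0.38988221, -0.04668998]), 'wrist_torque': array([ 0.04402036, -0.02225269, -0.01076255]), 'opening': 0.09297029791520108}
scene {'camera_matrix': array([[490.11716651,   0.        , 277.0414555 ],
       [  0.        , 490.11716651, 215.72445887],
       [  0.        ,   0.        ,   1.        ]]), 'eye': array([1.24870425, 0.59961894, 0.66715647]), 'orientation': array([-0.20661843,  0.36717833,  0.80339042, -0.42077635])}
top {'camera_matrix': array([[518.95171761,   0.        , 278.39663367],
       [  0.        , 518.95171761, 203.92404074],
       [  0.        ,   0.        ,   1.        ]]), 'eye': array([ 0.47690521, -0.00200527,  1.17308632]), 'orientation': array([-0.03514332,  0.71410255, -0.69850056,  0.03032271])}
```

View pics/top0.png

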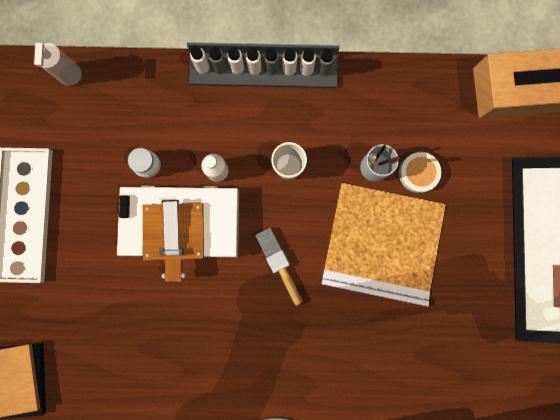

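View pics/scene0.png

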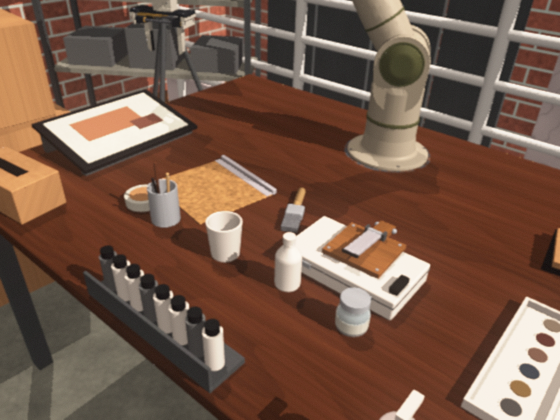

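The top view (up = +x, left = +y) shows the case near (178,222), the chart's studs near (167/182,277), the leg from (172,250) to (170,202), and the mat at (385,240) with its ledge at the bottom. I'll zoom in on the chart and measure the mat.

```bash
cat > h.py <<'E'
import numpy as np, cv2
from scipy.spatial.transform import Rotation as R
from bench import *
def rot(q): return R.from_quat(np.roll(q,-1)).as_matrix()
def ray(n,uv):
    c=calibration(n);d=rot(c["orientation"])@np.linalg.solve(c["camera_matrix"],[uv[0],uv[1],1]);return c["eye"],d
def onz(n,uv,z):
    e,d=ray(n,uv);return e+d*(z-e[2])/d[2]
def proj(n,p):
    c=calibration(n);v=c["camera_matrix"]@(rot(c["orientation"]).T@(np.asarray(p)-c["eye"]));return v[:2]/v[2]
E
python3 - <<'E'
from h import *
im=cv2.imread("pics/top0.png")
cv2.imwrite("pics/chart.png",cv2.resize(im[180:290,110:245],None,fx=5.5,fy=5.4,interpolation=cv2.INTER_CUBIC))
hsv=cv2.cvtColor(im,cv2.COLOR_BGR2HSV)
m=cv2.inRange(hsv,(10,80,130),(30,255,255));m[:,:310]=0;m[:,460:]=0;m[:182]=0
m=cv2.morphologyEx(m,cv2.MORPH_CLOSE,np.ones((5,5)))
c=max(cv2.findContours(m,0,2)[0],key=cv2.contourArea)
b=cv2.boxPoints(cv2.minAreaRect(c));print(b)
for p in b: print(onz("top",p,.004))
# case
w=cv2.inRange(hsv,(0,0,150),(180,70,255));w[:,:110]=0;w[:,245:]=0;w[:185]=0;w[262:]=0
w=cv2.morphologyEx(w,cv2.MORPH_CLOSE,np.ones((5,5)))
c=max(cv2.findContours(w,0,2)[0],key=cv2.contourArea)
b=cv2.boxPoints(cv2.minAreaRect(cv2.convexHull(c)));print(b)
for p in b: print(onz("top",p,.045))
E
```

```text
[[322.83594 269.76495]
 [340.5769  181.90497]
 [447.08057 203.41052]
 [429.3396  291.2705 ]]
[ 0.43981005 -0.09541715  0.004     ]
[ 0.63866256 -0.13280047  0.004     ]
[ 0.59487538 -0.3736685   0.004     ]
[ 0.39767779 -0.33279162  0.004     ]
[[117. 186.]
 [237. 186.]
 [237. 256.]
 [117. 256.]]
[0.61335618 0.36180785 0.045     ]
[0.61905029 0.09843862 0.045     ]
[0.46648947 0.09389956 0.045     ]
[0.46066266 0.35398521 0.045     ]
```

View pics/chart.png

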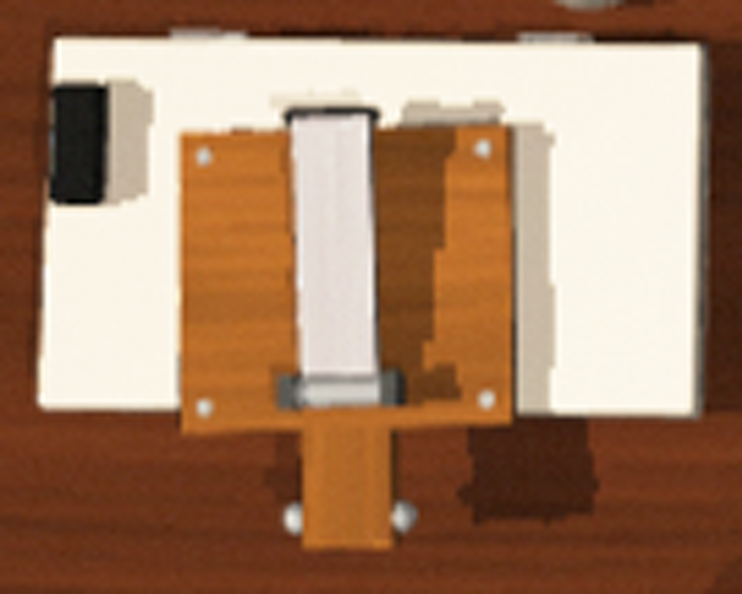

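The crop shows the studs at crop (293,517) and (404,516), the hinge cheeks at y≈390, and the foot at (330,113). The eraser is about 90 mm from the leg, which is clear. Next I'll work out the targets.

```bash
cat >> h.py <<'E'
def tool(yaw,tilt=0):  # tool x along world-y rotated by yaw, tool z down; tilt about chart y (+: fingers toward robot)
    return R.from_euler('z',yaw)*R.from_euler('y',tilt)*R.from_matrix(np.array([[0,1,0],[1,0,0],[0,0,-1.]]))
def cur():
    o=get_obs();return o["ee_pos"],R.from_quat(np.roll(o["ee_rot"],-1))
def plan(wps,p=None,r=None):
    if p is None:p,r=cur()
    for P,Q in wps:
        off=r.inv().apply(np.asarray(P)-p);rv=(r.inv()*Q).as_rotvec()
        print("off",off.round(4),"rot",rv.round(3));p,r=np.asarray(P),Q
E
python3 - <<'E'
from h import *
f=lambda x,y,z:onz("top",(x/5.5+110-.4,y/5.4+180-.4),z)
s1,s2=f(293,517,.051),f(404,516,.051);print("studs",s1,s2,np.linalg.norm(s1-s2),(s1+s2)/2)
for n,a in dict(foot=(331,112,.066),hinge=(340,390,.066),tl=(180,133,.057),tr=(511,126,.057),bl=(182,432,.057),br=(512,424,.057)).items(): print(n,f(*a))
s=(s1+s2)/2;
for y in (-1,-2,-3):
  F=s+158*1e-3*np.array([np.cos(np.radians(y)),np.sin(np.radians(y)),0]);print(y,F)
F=f(331,112,.066)
p0,r0=cur();y=np.radians(-1.5)
T=np.array([F[0]-.004,F[1],.17]);Q=tool(y)
rv=(r0.inv()*Q).as_rotvec();print("total",rv,T-p0)
w=[(p0+(T-p0)*k/5,r0*R.from_rotvec(rv*k/5)) for k in range(1,6)]
plan(w)
E
```

```text
studs [0.42167982 0.2513397  0.051     ] [0.42305447 0.2079917  0.051     ] 0.043369790630540125 [0.42236714 0.2296657  0.051     ]
foot [0.58228143 0.23996843 0.066     ]
hinge [0.47239543 0.2318911  0.066     ]
tl [0.57339495 0.30102999 0.057     ]
tr [0.57905133 0.17086731 0.057     ]
bl [0.45440465 0.29469351 0.057     ]
br [0.46044292 0.16621732 0.057     ]
-1 [0.58034308 0.22690822 0.051     ]
-2 [0.58027089 0.22415158 0.051     ]
-3 [0.58015061 0.22139661 0.051     ]
total [-1.91150402e-03  5.46348505e-04 -2.73559583e+00] [ 0.30968062  0.91290589 -0.04783618]
off [-0.1466 -0.1252  0.0098] rot [-0.     0.    -0.547]
off [-0.0601 -0.1832  0.0097] rot [-0.     0.    -0.547]
off [ 0.044  -0.1877  0.0096] rot [-0.     0.    -0.547]
off [ 0.1352 -0.1374  0.0096] rot [-0.     0.    -0.547]
off [ 0.187  -0.047   0.0095] rot [-0.     0.    -0.547]
```

Request:
step_arm(
  offset=[
    [-0.029, -0.025, 0.002],
    [-0.058, -0.05, 0.004],
    [-0.087, -0.075, 0.006],
    [-0.117, -0.1, 0.008],
    [-0.147, -0.125, 0.01],
  ],
  rotation=[
    [0, 0, -0.11],
    [0, 0, -0.22],
    [0, 0, -0.33],
    [0, 0, -0.44],
    [0, 0, -0.547],
  ],
)

```text
t: 0.6
ee_pos: [0.3305, -0.4888, 0.2083]
ee_rot: [-0.0, 0.949, -0.314, -0.0]
wrist_force: [0.7, 0.4, 0.6]
opening: 0.0932
```

Request:
step_arm(
  offset=[
    [-0.012, -0.037, 0.002],
    [-0.024, -0.073, 0.004],
    [-0.036, -0.11, 0.006],
    [-0.048, -0.146, 0.008],
    [-0.06, -0.183, 0.01],
  ],
  rotation=[
    [0, 0, -0.11],
    [0, 0, -0.22],
    [0, 0, -0.33],
    [0, 0, -0.44],
    [0, 0, -0.547],
  ],
)

```text
t: 1.1
ee_pos: [0.3923, -0.3067, 0.1985]
ee_rot: [0.0, 0.999, -0.046, -0.0]
wrist_force: [1.2, -0.3, 0.4]
opening: 0.0925
```

Request:
step_arm(
  offset=[
    [0.009, -0.038, 0.002],
    [0.018, -0.075, 0.004],
    [0.027, -0.113, 0.006],
    [0.035, -0.15, 0.008],
    [0.044, -0.188, 0.01],
  ],
  rotation=[
    [0, 0, -0.11],
    [0, 0, -0.22],
    [0, 0, -0.33],
    [0, 0, -0.44],
    [0, 0, -0.547],
  ],
)

```text
t: 1.6
ee_pos: [0.4543, -0.1239, 0.1885]
ee_rot: [0.0, 0.974, 0.225, -0.0]
wrist_force: [1.1, 0.1, 0.1]
opening: 0.0934
```

Request:
step_arm(
  offset=[
    [0.027, -0.027, 0.002],
    [0.054, -0.055, 0.004],
    [0.081, -0.082, 0.006],
    [0.108, -0.11, 0.008],
    [0.135, -0.137, 0.01],
  ],
  rotation=[
    [0, 0, -0.11],
    [0, 0, -0.22],
    [0, 0, -0.33],
    [0, 0, -0.44],
    [0, 0, -0.547],
  ],
)

```text
t: 2.1
ee_pos: [0.5164, 0.0583, 0.1784]
ee_rot: [-0.0, 0.877, 0.48, -0.0]
wrist_force: [0.5, 0.4, 0.2]
opening: 0.093
```

Request:
step_arm(
  offset=[
    [0.037, -0.01, 0.002],
    [0.075, -0.02, 0.004],
    [0.112, -0.03, 0.006],
    [0.15, -0.04, 0.008],
    [0.187, -0.047, 0.01],
  ],
  rotation=[
    [0, 0, -0.13],
    [0, 0, -0.26],
    [0, 0, -0.39],
    [0, 0, -0.5],
    [0, 0, -0.62],
  ],
)

```text
t: 2.6
ee_pos: [0.5783, 0.241, 0.1683]
ee_rot: [-0.0, 0.689, 0.725, -0.0]
wrist_force: [0.2, -0.6, 0.6]
opening: 0.0927
```

Request:
step_arm(
  offset=[
    [-0.001, 0, 0.03],
    [-0.002, 0, 0.06],
    [-0.002, 0, 0.085],
    [-0.002, 0, 0.1],
    [-0.002, 0, 0.107],
  ],
  rotation=[
    [0, 0, 0],
    [0, 0, 0],
    [0, 0, 0],
    [0, 0, 0],
    [0, 0, 0],
  ],
  squeeze=8,
)

```text
t: 3.1
ee_pos: [0.5778, 0.2371, 0.0601]
ee_rot: [-0.0, 0.691, 0.723, -0.001]
wrist_force: [-0.6, -0.0, 0.2]
opening: 0.0927
```

Request:
step_arm(
  offset=[
    [0, 0, 0],
    [0, 0, 0],
    [0, 0, 0],
    [0, 0, 0],
    [0, 0, 0],
  ],
  rotation=[
    [0, 0, 0],
    [0, 0, 0],
    [0, 0, 0],
    [0, 0, 0],
    [0, 0, 0],
  ],
  gripper=1,
  squeeze=8,
)

```text
t: 3.6
ee_pos: [0.5787, 0.2374, 0.0622]
ee_rot: [0.0, 0.691, 0.723, 0.0]
wrist_force: [-0.0, 1.4, 0.6]
opening: 0.0576
```

Request:
step_arm(
  offset=[
    [0, 0, 0],
    [0, 0, 0],
    [0, 0, 0],
    [0, 0, 0],
    [0, 0, 0],
  ],
  rotation=[
    [0, 0, 0],
    [0, 0, 0],
    [0, 0, 0],
    [0, 0, 0],
    [0, 0, 0],
  ],
)

```text
t: 4.1
ee_pos: [0.5784, 0.2372, 0.0616]
ee_rot: [0.0, 0.691, 0.723, -0.0]
wrist_force: [0.3, -0.5, 0.6]
opening: 0.0367
```

Request:
step_arm(
  offset=[
    [0, 0, 0],
    [0, 0, 0],
    [0, 0, 0],
    [0, 0, 0],
    [0, 0, 0],
  ],
  rotation=[
    [0, 0, 0],
    [0, 0, 0],
    [0, 0, 0],
    [0, 0, 0],
    [0, 0, 0],
  ],
)

```text
t: 4.6
ee_pos: [0.5784, 0.2373, 0.0616]
ee_rot: [0.0, 0.691, 0.723, -0.0]
wrist_force: [0.8, -0.1, 0.1]
opening: 0.0365
```

Request:
step_arm(
  offset=[
    [0, -0.0003, -0.0085],
    [0, -0.0014, -0.017],
    [0, -0.003, -0.025],
    [0, -0.0054, -0.0333],
    [0, -0.0084, -0.0413],
  ],
  rotation=[
    [0, 0, 0],
    [0, 0, 0],
    [0, 0, 0],
    [0, 0, 0],
    [0, 0, 0],
  ],
)

```text
t: 5.1
ee_pos: [0.5696, 0.2371, 0.1037]
ee_rot: [-0.0, 0.691, 0.723, 0.0]
wrist_force: [-1.7, -0.1, -2.4]
opening: 0.0366
```

Request:
step_arm(
  offset=[
    [0, -0.0036, -0.0077],
    [0, -0.0078, -0.015],
    [0, -0.0126, -0.022],
    [0, -0.0179, -0.0286],
    [0, -0.0237, -0.0347],
  ],
  rotation=[
    [0, 0, 0],
    [0, 0, 0],
    [0, 0, 0],
    [0, 0, 0],
    [0, 0, 0],
  ],
)

```text
t: 5.6
ee_pos: [0.546, 0.2358, 0.138]
ee_rot: [0.0, 0.691, 0.723, 0.0]
wrist_force: [-1.5, 0.8, -3.9]
opening: 0.0369
```

Run:
```python
from h import *
print(get_obs()["wrist_force"],get_obs()["ee_pos"])
im=read_camera("scene");cv2.imwrite("pics/s1.png",cv2.resize(im[150:310,270:450],None,fx=4,fy=3.7,interpolation=2))
```

```text
[-1.53144801  0.75802647 -3.8727327 ] [0.54596178 0.23579177 0.13804206]
```

View pics/s1.png

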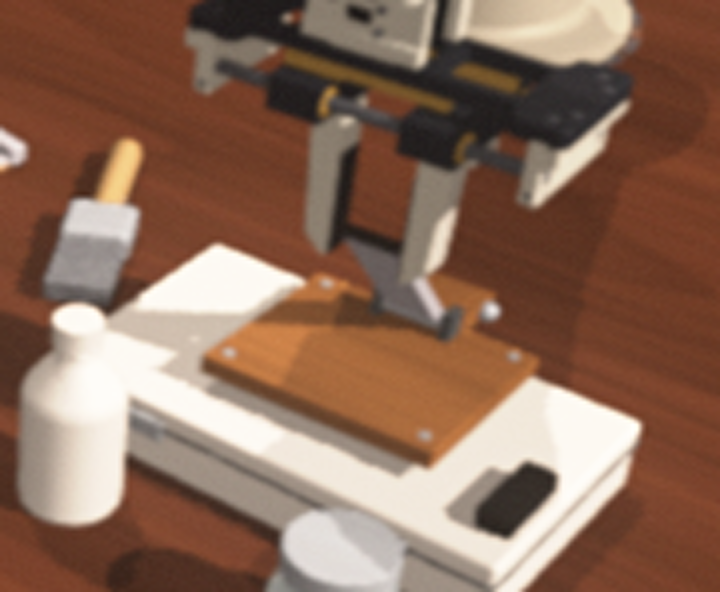

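The crop shows the leg raised, its foot held at about (375,245), with the chart still flat on the case. I'll push slightly further to the stop, then release and go up.

Request:
step_arm(
  offset=[
    [0, -0.002, -0.002],
    [0, -0.004, -0.0035],
    [0, -0.006, -0.005],
    [0, -0.006, -0.005],
    [0, -0.006, -0.005],
  ],
  rotation=[
    [0, 0, 0],
    [0, 0, 0],
    [0, 0, 0],
    [0, 0, 0],
    [0, 0, 0],
  ],
)

```text
t: 6.15
ee_pos: [0.5404, 0.2357, 0.1425]
ee_rot: [0.0, 0.691, 0.723, 0.0]
wrist_force: [0.3, -1.1, -3.7]
opening: 0.0368
```

Request:
step_arm(
  offset=[
    [0, 0, 0],
    [0, 0, 0],
    [0, 0, 0],
    [0, 0, 0],
    [0, 0, 0],
  ],
  rotation=[
    [0, 0, 0],
    [0, 0, 0],
    [0, 0, 0],
    [0, 0, 0],
    [0, 0, 0],
  ],
  gripper=-1,
)

```text
t: 6.65
ee_pos: [0.5403, 0.2357, 0.1427]
ee_rot: [0.0, 0.691, 0.723, 0.0]
wrist_force: [-0.3, -0.0, 0.2]
opening: 0.0722
```

Request:
step_arm(
  offset=[
    [0, 0, -0.02],
    [0, 0, -0.05],
    [0, 0, -0.08],
    [0, 0, -0.1],
    [0, 0, -0.1],
  ],
  rotation=[
    [0, 0, 0],
    [0, 0, 0],
    [0, 0, 0],
    [0, 0, 0],
    [0, 0, 0],
  ],
)

```text
t: 7.15
ee_pos: [0.5413, 0.2366, 0.2453]
ee_rot: [0.001, 0.691, 0.723, 0.002]
wrist_force: [0.1, -0.3, 0.3]
opening: 0.0931
```

Request:
step_arm(
  offset=[
    [0, -0.03, 0],
    [0, -0.06, 0],
    [0, -0.09, 0],
    [0, -0.12, 0],
    [0, -0.135, 0],
  ],
  rotation=[
    [0, 0, 0],
    [0, 0, 0],
    [0, 0, 0],
    [0, 0, 0],
    [0, 0, 0],
  ],
)

```text
t: 7.65
ee_pos: [0.403, 0.2288, 0.242]
ee_rot: [0.0, 0.69, 0.724, -0.001]
wrist_force: [-0.3, 0.3, 0.4]
opening: 0.0934
```

Run:
```python
from h import *
im=read_camera("scene");a=cv2.resize(im[170:310,290:450],None,fx=4,fy=4,interpolation=2)
t=read_camera("top");cv2.imwrite("pics/t2.png",t)
b=cv2.resize(t[180:320,110:245],(0,0),fx=4,fy=4,interpolation=2)
cv2.imwrite("pics/s2.png",cv2.resize(np.hstack([a,b]),None,fx=.65,fy=.65))
```

```text
(no output)
```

View pics/s2.png

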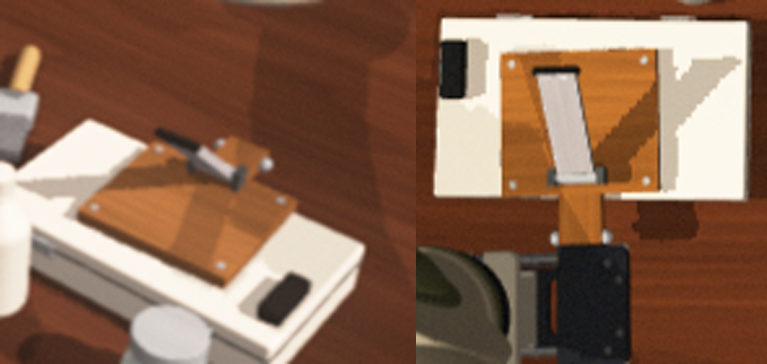

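The leg is up and the chart has slid a few mm in +x: the studs are now near top px (163.5,271) and (184,271). I'll triangulate the foot and re-measure the studs.

Run:
```python
from h import *
t=cv2.imread("pics/t2.png")
for x0 in(156,178):
    g=t[264:279,x0:x0+12].astype(int);sat=g.max(2)-g.min(2);m=((g.min(2)>90)&(sat<45))
    ys,xs=np.nonzero(m);print(xs.mean()+x0,ys.mean()+264,len(xs))
h=lambda x,y:(x/2.6+110-.4,y/2.6+180-.4)
s1=onz("top",h(555-416,238),.051);s2=onz("top",h(608-416,236),.051);print(s1,s2,(s1+s2)/2)
for n,a in dict(tl=(502,53),tr=(658,50),bl=(503,197),br=(657,190)).items(): print(n,onz("top",h(a[0]-416,a[1]),.057))
e1,d1=ray("top",h(556-416,71));e2,d2=ray("scene",(178/2.6+290-.4,140/2.6+170-.4))
k=np.linalg.lstsq(np.c_[d1,-d2],e2-e1,rcond=None)[0];print("foot",e1+d1*k[0],e2+d2*k[1])
for th in(.6,.7,.8,.86): print(th,.050+.108*np.cos(th),.066+.108*np.sin(th))
```

```text
163.0 271.3076923076923 13
182.78571428571428 270.7857142857143 14
[0.43063552 0.25131842 0.051     ] [0.43326368 0.2075512  0.051     ] [0.4319496  0.22943481 0.051     ]
tl [0.58263293 0.30070264 0.057     ]
tr [0.58797126 0.17082403 0.057     ]
bl [0.463433  0.2943182 0.057    ]
br [0.47201676 0.16748809 0.057     ]
foot [0.56184182 0.23614562 0.13907449] [0.56184825 0.23613595 0.13907279]
0.6 0.13913624641024525 0.12698138712666382
0.7 0.13260295622672474 0.13557551022167064
0.8 0.12524432460949386 0.14347445781714846
0.86 0.12046324656171761 0.14784699679268992
```

Run:
```python
from h import *
P=[]
for n,(x0,x1,y0,y1) in dict(top=(150,180,198,215),scene=(340,375,210,245)).items():
    im=read_camera(n)[y0:y1,x0:x1].astype(int);m=(im.max(2)<62).astype(np.uint8)
    k,l,st,c=cv2.connectedComponentsWithStats(m)
    for i in range(1,k):
        if st[i,4]>4: print(n,st[i]+[x0,y0,0,0,0],c[i]+[x0,y0])
```

```text
top [155 206  18   3  37] [163.27027027 206.54054054]
scene [350 220  16   8  50] [357.76 223.54]
```

Run:
```python
from h import *
e1,d1=ray("top",(163.27,206.54));e2,d2=ray("scene",(357.76,223.54))
k=np.linalg.lstsq(np.c_[d1,-d2],e2-e1,rcond=None)[0];F=e1+d1*k[0];print("foot",F,e2+d2*k[1])
s1,s2=onz("top",(163,271.3),.051),onz("top",(182.8,270.8),.051);S=(s1+s2)/2;print(S)
h=S+np.array([.05,.0024,.015]);print(np.arctan2(F[2]-h[2],F[0]-h[0]),np.hypot(F[2]-h[2],F[0]-h[0]))
Q=tool(np.radians(2.6))
plan([([S[0],S[1],.13],Q),([S[0],S[1],.032],Q)])
```

```text
foot [0.56254647 0.23645727 0.13939187] [0.56281899 0.2360476  0.13931994]
[0.43130144 0.23017012 0.051     ]
0.7346572369278604 0.10948571318336622
off [-0.0005  0.0247  0.1126] rot [ 0.001 -0.     0.   ]
off [0.    0.    0.098] rot [0. 0. 0.]
```

At 0.735 rad, my estimate sits close to the 0.72 limit. I'll nudge the foot again from behind with the closed fingers so the leg is surely at its stop.

Request:
step_arm(
  offset=[
    [0, 0.05, 0],
    [0, 0.1, 0],
    [0, 0.15, 0],
    [0, 0.19, 0],
    [0, 0.2, 0],
  ],
  rotation=[
    [0, 0, 0],
    [0, 0, 0],
    [0, 0, 0],
    [0, 0, 0],
    [0, 0, 0],
  ],
  gripper=1,
)

```text
t: 8.35
ee_pos: [0.6108, 0.2372, 0.2407]
ee_rot: [-0.0, 0.693, 0.721, 0.0]
wrist_force: [0.1, 0.4, -1.2]
opening: 0.0576
```

Request:
step_arm(
  offset=[
    [0, 0, 0.02],
    [0, 0, 0.05],
    [0, 0, 0.08],
    [0, 0, 0.11],
    [0, 0, 0.117],
  ],
  rotation=[
    [0, 0, 0],
    [0, 0, 0],
    [0, 0, 0],
    [0, 0, 0],
    [0, 0, 0],
  ],
)

```text
t: 8.85
ee_pos: [0.6042, 0.2373, 0.1219]
ee_rot: [-0.001, 0.691, 0.723, -0.002]
wrist_force: [0.1, -0.3, 0.8]
opening: 0.0176
```

Request:
step_arm(
  offset=[
    [0, 0, 0],
    [0, 0, 0],
    [0, -0.01, 0],
    [0, -0.018, 0],
    [0, -0.022, 0],
  ],
  rotation=[
    [0, 0, 0],
    [0, 0, 0],
    [0, 0, 0],
    [0, 0, 0],
    [0, 0, 0],
  ],
)

```text
t: 9.35
ee_pos: [0.5822, 0.2377, 0.1266]
ee_rot: [0.0, 0.69, 0.723, 0.0]
wrist_force: [0.2, -0.7, 0.1]
opening: 0.0008
```

Request:
step_arm(
  offset=[
    [0, -0.003, 0],
    [0, -0.006, 0],
    [0, -0.009, 0],
    [0, -0.012, 0],
    [0, -0.015, 0],
  ],
  rotation=[
    [0, 0, 0],
    [0, 0, 0],
    [0, 0, 0],
    [0, 0, 0],
    [0, 0, 0],
  ],
)

```text
t: 9.85
ee_pos: [0.5706, 0.2374, 0.1266]
ee_rot: [0.001, 0.691, 0.723, 0.002]
wrist_force: [5.3, 0.1, 3.3]
opening: 0.0006
```

A 5.3 N reaction at x≈0.57 is where the stop should be, so the leg is fully open. I'll back off and return above the studs.

Request:
step_arm(
  offset=[
    [0, 0.01, 0],
    [0, 0.03, -0.01],
    [0, 0.04, -0.05],
    [0, 0.04, -0.1],
    [0, 0.04, -0.115],
  ],
  rotation=[
    [0, 0, 0],
    [0, 0, 0],
    [0, 0, 0],
    [0, 0, 0],
    [0, 0, 0],
  ],
  gripper=-1,
)

```text
t: 10.35
ee_pos: [0.6099, 0.2403, 0.245]
ee_rot: [0.0, 0.691, 0.723, 0.002]
wrist_force: [0.3, 0.5, 0.8]
opening: 0.0357
```

Request:
step_arm(
  offset=[
    [0, -0.045, 0],
    [0, -0.09, 0],
    [0, -0.135, 0],
    [0, -0.18, 0],
    [0, -0.22, 0],
  ],
  rotation=[
    [0, 0, 0],
    [0, 0, 0],
    [0, 0, 0],
    [0, 0, 0],
    [0, 0, 0],
  ],
)

```text
t: 10.85
ee_pos: [0.3863, 0.228, 0.2402]
ee_rot: [-0.0, 0.691, 0.723, -0.001]
wrist_force: [-0.1, 0.9, 0.5]
opening: 0.0762
```

Run:
```python
from h import *
t=read_camera("top");s=read_camera("scene");cv2.imwrite("pics/t3.png",t);cv2.imwrite("pics/sc3.png",s)
def dark(n,im,x0,x1,y0,y1):
    m=(im[y0:y1,x0:x1].max(2)<62).astype(np.uint8);k,l,st,c=cv2.connectedComponentsWithStats(m)
    i=1+np.argmax(st[1:,4]);print(n,st[i],c[i]+[x0,y0]);return c[i]+[x0,y0]
a=dark("top",t,150,180,198,218);b=dark("scene",s,340,378,205,245)
e1,d1=ray("top",a);e2,d2=ray("scene",b)
k=np.linalg.lstsq(np.c_[d1,-d2],e2-e1,rcond=None)[0];F=e1+d1*k[0];print("foot",F,e2+d2*k[1])
p=[]
for x0 in(156,177):
    g=t[264:281,x0:x0+12].astype(int);m=(g.min(2)>90)&(g.max(2)-g.min(2)<45)
    ys,xs=np.nonzero(m);p.append((xs.mean()+x0,ys.mean()+264));print(p[-1],len(xs))
s1,s2=[onz("top",q,.051) for q in p];S=(s1+s2)/2;print(s1,s2,S)
h=S+np.array([.05,.0024,.015]);print(np.arctan2(F[2]-h[2],F[0]-h[0]))
print(get_obs()["ee_pos"])
b=cv2.resize(t[180:330,110:260],(0,0),fx=4,fy=4,interpolation=2)
cv2.imwrite("pics/t3c.png",b)
Q=tool(np.radians(2.6))
plan([([S[0],S[1],.13],Q),([S[0],S[1],.032],Q)])
```

```text
top [ 5 11 18  3 38] [163.47368421 209.57894737]
scene [12 13 16  9 58] [359.5862069  221.79310345]
foot [0.5564197  0.23568122 0.13985308] [0.55627753 0.23589607 0.13989156]
(np.float64(162.30769230769232), np.float64(273.6923076923077)) 13
(np.float64(182.4375), np.float64(273.4375)) 16
[0.42516025 0.25270527 0.051     ] [0.42668031 0.2094617  0.051     ] [0.42592028 0.23108348 0.051     ]
0.7423652445901417
[0.38394475 0.22766623 0.24049966]
off [0.0016 0.0422 0.1104] rot [-0.001  0.003  0.005]
off [0.    0.    0.098] rot [0. 0. 0.]
```

View pics/t3c.png

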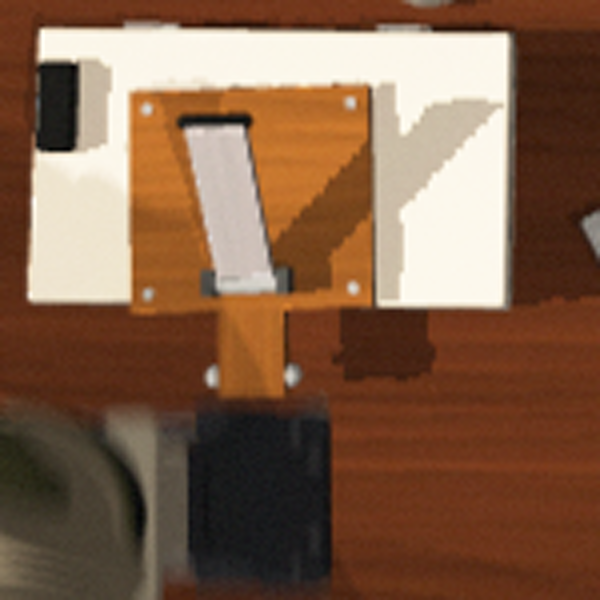

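The picture shows the chart flat, its studs at (212,376) and (292,375), and the leg open. The push slid the chart instead of turning the leg, so the leg is at its stop and the 0.74 rad reading is measurement bias. Now I'll grip the studs.

Request:
step_arm(
  offset=[
    [0.001, 0.02, 0.02],
    [0.0015, 0.042, 0.05],
    [0.0015, 0.042, 0.08],
    [0.0015, 0.042, 0.1],
    [0.0015, 0.042, 0.11],
  ],
  rotation=[
    [0, 0, 0],
    [0, 0, 0],
    [0, 0, 0],
    [0, 0, 0],
    [0, 0, 0],
  ],
)

```text
t: 11.45
ee_pos: [0.4304, 0.2316, 0.1285]
ee_rot: [-0.001, 0.691, 0.723, -0.001]
wrist_force: [-0.3, 0.8, 0.4]
opening: 0.0929
```

Request:
step_arm(
  offset=[
    [0, 0, 0.025],
    [0, 0, 0.05],
    [0, 0, 0.075],
    [0, 0, 0.09],
    [0, 0, 0.098],
  ],
  rotation=[
    [0, 0, 0],
    [0, 0, 0],
    [0, 0, 0],
    [0, 0, 0],
    [0, 0, 0],
  ],
)

```text
t: 11.95
ee_pos: [0.4306, 0.2321, 0.0315]
ee_rot: [-0.0, 0.69, 0.723, -0.0]
wrist_force: [-0.3, 1.5, -0.3]
opening: 0.0927
```

Request:
step_arm(
  offset=[
    [0, 0, 0],
    [0, 0, 0],
    [0, 0, 0],
    [0, 0, 0],
    [0, 0, 0],
  ],
  rotation=[
    [0, 0, 0],
    [0, 0, 0],
    [0, 0, 0],
    [0, 0, 0],
    [0, 0, 0],
  ],
  gripper=1,
  squeeze=20,
)

```text
t: 12.45
ee_pos: [0.4307, 0.232, 0.0331]
ee_rot: [0.0, 0.691, 0.723, 0.0]
wrist_force: [-0.4, -0.0, 0.3]
opening: 0.0576
```

Request:
step_arm(
  offset=[
    [0, 0, 0],
    [0, 0, 0],
    [0, 0, 0],
    [0, 0, 0],
    [0, 0, 0],
  ],
  rotation=[
    [0, 0, 0],
    [0, 0, 0],
    [0, 0, 0],
    [0, 0, 0],
    [0, 0, 0],
  ],
)

```text
t: 12.95
ee_pos: [0.4304, 0.2315, 0.0329]
ee_rot: [0.0, 0.691, 0.723, -0.0]
wrist_force: [-0.6, -2.4, 7.3]
opening: 0.0506
```

Request:
step_arm(
  offset=[
    [0, 0, 0],
    [0, 0, 0],
    [0, -0.002, 0],
    [0, -0.004, 0],
    [0, -0.0045, 0],
  ],
  rotation=[
    [0, 0, 0],
    [0, 0, 0],
    [0, 0, 0],
    [0, 0, 0],
    [0, 0, 0],
  ],
  gripper=0.0,
)

```text
t: 13.45
ee_pos: [0.4268, 0.2322, 0.0329]
ee_rot: [0.0, 0.691, 0.723, 0.001]
wrist_force: [5.6, -0.9, 3.1]
opening: 0.0502
```

Run:
```python
from h import *
print(get_obs()["ee_pos"],get_obs()["wrist_force"],get_obs()["opening"])
t=read_camera("top");s=read_camera("scene")
b=cv2.resize(np.hstack([t[190:300,120:220],s[195:305,340:440]]),(0,0),fx=4,fy=4,interpolation=2)
cv2.imwrite("pics/g.png",b)
```

```text
[0.42675991 0.23219968 0.03292076] [ 5.55040802 -0.9368354   3.10065799] 0.05021246910145382
```

View pics/g.png

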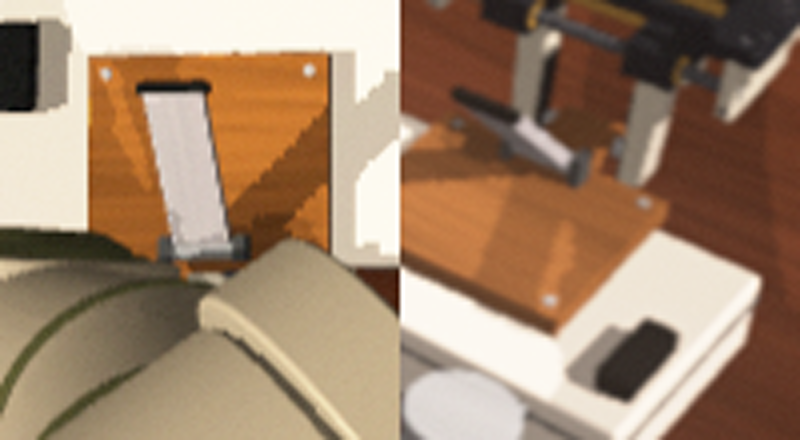

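It is still gripping, because 0 closure means 46 mm, and it dragged the chart about 3 mm towards the robot. I'll open properly, centre on the studs and close again.

Request:
step_arm(
  offset=[
    [0, 0, 0],
    [0, 0, 0],
    [0, 0, 0],
    [0, -0.002, 0],
    [0, -0.003, 0],
  ],
  rotation=[
    [0, 0, 0],
    [0, 0, 0],
    [0, 0, 0],
    [0, 0, 0],
    [0, 0, 0],
  ],
  gripper=-0.4,
)

```text
t: 14.05
ee_pos: [0.4223, 0.2317, 0.0325]
ee_rot: [-0.0, 0.69, 0.723, -0.0]
wrist_force: [0.4, -0.1, -0.1]
opening: 0.0652
```

Request:
step_arm(
  offset=[
    [0, 0, 0],
    [0, 0, 0],
    [0, 0, 0],
    [0, 0, 0],
    [0, 0, 0],
  ],
  rotation=[
    [0, 0, 0],
    [0, 0, 0],
    [0, 0, 0],
    [0, 0, 0],
    [0, 0, 0],
  ],
  gripper=1,
  squeeze=20,
)

```text
t: 14.55
ee_pos: [0.4228, 0.2318, 0.0326]
ee_rot: [-0.0, 0.691, 0.723, 0.0]
wrist_force: [-0.6, 0.4, -0.8]
opening: 0.0503
```

Request:
step_arm(
  offset=[
    [0, 0, 0],
    [0, 0, 0],
    [0, 0, 0],
    [0, 0, 0],
    [0, 0, 0],
  ],
  rotation=[
    [0, 0, 0],
    [0, 0, 0],
    [0, 0, 0],
    [0, 0, 0],
    [0, 0, 0],
  ],
)

```text
t: 15.05
ee_pos: [0.4228, 0.2318, 0.0326]
ee_rot: [-0.0, 0.691, 0.723, 0.0]
wrist_force: [-1.0, 0.4, 0.4]
opening: 0.0504
```

Request:
step_arm(
  offset=[
    [0, 0, -0.01],
    [0, 0, -0.02],
    [0, 0, -0.03],
    [0, 0, -0.04],
    [0, 0, -0.05],
  ],
  rotation=[
    [0, 0, 0],
    [0, 0, 0],
    [0, 0, 0],
    [0, 0, 0],
    [0, 0, 0],
  ],
)

```text
t: 15.55
ee_pos: [0.4229, 0.2315, 0.0833]
ee_rot: [0.0, 0.691, 0.723, -0.0]
wrist_force: [1.9, 0.3, -2.9]
opening: 0.0503
```

Request:
step_arm(
  offset=[
    [0, 0, -0.012],
    [0, 0, -0.024],
    [0, 0, -0.036],
    [0, 0, -0.048],
    [0, 0, -0.06],
  ],
  rotation=[
    [0, 0, 0],
    [0, 0, 0],
    [0, 0, 0],
    [0, 0, 0],
    [0, 0, 0],
  ],
)

```text
t: 16.05
ee_pos: [0.4227, 0.2315, 0.1435]
ee_rot: [-0.0, 0.691, 0.723, -0.0]
wrist_force: [1.8, -0.1, -4.1]
opening: 0.0506
```

Request:
step_arm(
  offset=[
    [0, 0, -0.012],
    [0, 0, -0.024],
    [0, 0, -0.036],
    [0, 0, -0.048],
    [0, 0, -0.06],
  ],
  rotation=[
    [0, 0, 0],
    [0, 0, 0],
    [0, 0, 0],
    [0, 0, 0],
    [0, 0, 0],
  ],
)

```text
t: 16.55
ee_pos: [0.4221, 0.2314, 0.2033]
ee_rot: [-0.0, 0.69, 0.723, -0.001]
wrist_force: [-1.7, -0.5, -7.0]
opening: 0.0503
```

Request:
step_arm(
  offset=[
    [0, 0, -0.016],
    [0, 0, -0.032],
    [0, 0, -0.048],
    [0, 0, -0.064],
    [0, 0, -0.07],
  ],
  rotation=[
    [0, 0, 0],
    [0, 0, 0],
    [0, 0, 0],
    [0, 0, 0],
    [0, 0, 0],
  ],
)

```text
t: 17.05
ee_pos: [0.4229, 0.2321, 0.2742]
ee_rot: [0.0, 0.691, 0.723, 0.001]
wrist_force: [0.5, 0.1, -6.9]
opening: 0.0498
```

Run:
```python
from h import *
o=get_obs();print(o["ee_pos"],o["wrist_force"],o["wrist_torque"],o["opening"])
s=read_camera("scene");t=read_camera("top")
cv2.imwrite("pics/l.png",np.hstack([cv2.resize(s[60:300,240:480],(400,400),interpolation=2),cv2.resize(t[150:310,90:250],(400,400),interpolation=2)]))
```

```text
[0.42286179 0.23207214 0.2741645 ] [ 0.509272    0.11470815 -6.93823   ] [ 0.10041593 -0.00582715 -0.03398584] 0.04979665752639612
```

View pics/l.png

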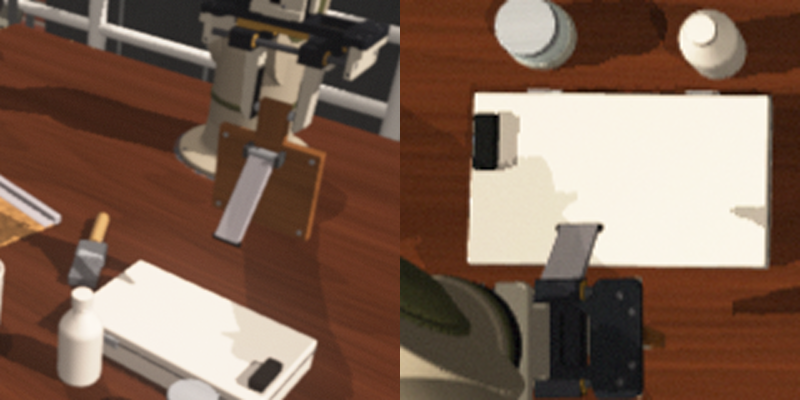

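The chart hangs upright with its face to the robot, and the leg points away from the robot, clear of the case. I'll plan the transfer with a firm grip.

Run:
```python
from h import *
p,r=cur();D=lambda a:np.radians(a)
S=np.array([.5087,-.2328,0]);T=S+[0,0,.265]
w=[(p+(T-p)*k/3,tool(D(2.6-13.3*k/3))) for k in(1,2,3)]
Q=tool(D(-10.7),.33)
# keep the stud point fixed while tilting
st=T+[0,0,.0188]
w.append((st+Q.apply([0,0,.0188]),Q))
plan(w)
```

```text
off [-0.156   0.0215  0.0028] rot [ 0.001 -0.     0.078]
off [-0.1539  0.0336  0.0027] rot [0.    0.    0.077]
off [-0.1508  0.0454  0.0027] rot [0.    0.    0.077]
off [ 0.     -0.0061 -0.001 ] rot [0.33 0.   0.  ]
```

Request:
step_arm(
  offset=[
    [0, 0, 0],
    [0, 0, 0],
    [-0.01, 0.001, 0],
    [-0.03, 0.004, 0],
    [-0.06, 0.008, 0.001],
  ],
  rotation=[
    [0, 0, 0],
    [0, 0, 0],
    [0, 0, 0.005],
    [0, 0, 0.015],
    [0, 0, 0.03],
  ],
  squeeze=60,
)

```text
t: 17.65
ee_pos: [0.4334, 0.1723, 0.2714]
ee_rot: [-0.0, 0.701, 0.714, 0.0]
wrist_force: [0.7, 0.3, -4.9]
opening: 0.0491
```

Request:
step_arm(
  offset=[
    [-0.03, 0.005, 0.001],
    [-0.06, 0.01, 0.001],
    [-0.09, 0.015, 0.002],
    [-0.12, 0.02, 0.002],
    [-0.15, 0.026, 0.003],
  ],
  rotation=[
    [0, 0, 0.015],
    [0, 0, 0.03],
    [0, 0, 0.045],
    [0, 0, 0.06],
    [0, 0, 0.076],
  ],
)

```text
t: 18.15
ee_pos: [0.4616, 0.0206, 0.2683]
ee_rot: [-0.0, 0.728, 0.685, -0.0]
wrist_force: [0.5, 0.9, -6.0]
opening: 0.0492
```

Request:
step_arm(
  offset=[
    [-0.03, 0.007, 0.001],
    [-0.06, 0.014, 0.001],
    [-0.09, 0.021, 0.002],
    [-0.12, 0.028, 0.002],
    [-0.15, 0.036, 0.003],
  ],
  rotation=[
    [0, 0, 0.015],
    [0, 0, 0.03],
    [0, 0, 0.045],
    [0, 0, 0.06],
    [0, 0, 0.076],
  ],
)

```text
t: 18.65
ee_pos: [0.4883, -0.1313, 0.2652]
ee_rot: [-0.0, 0.754, 0.657, -0.0]
wrist_force: [0.4, 0.6, -6.5]
opening: 0.0487
```

Request:
step_arm(
  offset=[
    [-0.03, 0.009, 0],
    [-0.055, 0.016, 0.001],
    [-0.075, 0.022, 0.001],
    [-0.09, 0.027, 0.001],
    [-0.099, 0.029, 0.001],
  ],
  rotation=[
    [0, 0, 0.01],
    [0, 0, 0.02],
    [0, 0, 0.03],
    [0, 0, 0.045],
    [0, 0, 0.05],
  ],
)

```text
t: 19.15
ee_pos: [0.5044, -0.2326, 0.2643]
ee_rot: [-0.0, 0.77, 0.638, -0.0]
wrist_force: [-0.8, 0.4, -6.9]
opening: 0.049
```

Request:
step_arm(
  offset=[
    [0, -0.001, 0],
    [0, -0.002, 0],
    [0, -0.004, -0.001],
    [0, -0.005, -0.001],
    [0, -0.006, -0.001],
  ],
  rotation=[
    [0.07, 0, 0],
    [0.14, 0, 0],
    [0.2, 0, 0],
    [0.27, 0, 0],
    [0.33, 0, 0],
  ],
)

```text
t: 19.65
ee_pos: [0.4992, -0.2294, 0.2658]
ee_rot: [-0.127, 0.759, 0.63, -0.105]
wrist_force: [0.0, 0.2, -6.4]
opening: 0.0489
```

Run:
```python
from h import *
o=get_obs();print(o["t"],o["ee_pos"],o["wrist_force"],o["wrist_torque"],o["opening"])
p,r=cur();print("stud",p-r.apply([0,0,.0188]),"z",r.apply([0,0,1]),"x",r.apply([1,0,0]))
s=read_camera("scene");t=read_camera("top");cv2.imwrite("pics/sc5.png",s);cv2.imwrite("pics/t5.png",t)
cv2.imwrite("pics/m.png",np.hstack([cv2.resize(s[30:230,120:320],(400,400),interpolation=2),cv2.resize(t[150:310,300:460],(400,400),interpolation=2)]))
```

```text
19.65 [ 0.4991628  -0.22940214  0.2657922 ] [ 5.64241259e-03  2.22044892e-01 -6.44993337e+00] [-0.07163216 -1.00723446 -0.00990532] 0.04893266475266622
stud [ 0.50517387 -0.23053441  0.2835693 ] z [-0.31973736  0.06022707 -0.94559015] x [1.83414589e-01 9.83035471e-01 5.93122717e-04]
```

View pics/m.png

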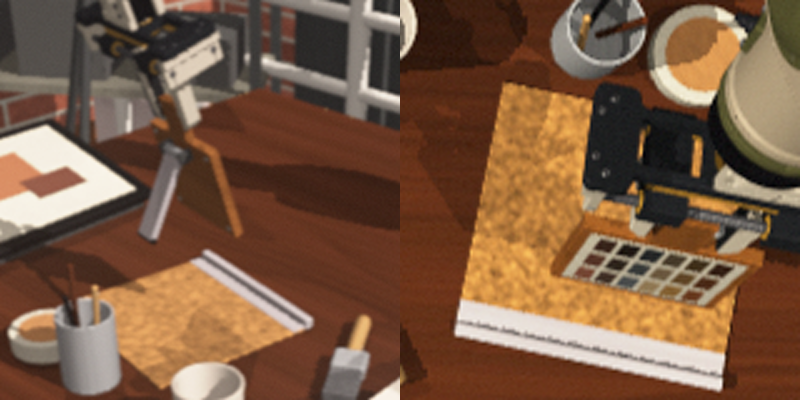

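Run:
```python
from h import *
p,r=cur();S=p-r.apply([0,0,.0188]);z=np.radians(-10.7)
for deg in (10,14,17,20,23,26):
    a=np.radians(deg)
    Q=R.from_euler('z',z)*R.from_euler('y',a)*R.from_matrix(np.array([[0,0,1],[0,1,0],[-1.,0,0]]))
    foot=np.array([.05+.108*np.cos(.8),0,.015+.108*np.sin(.8)])
    f=S+Q.apply(foot);bl=S+Q.apply([.155,.065,.006]);br=S+Q.apply([.155,-.065,.006]);fl=S+Q.apply([.155,.065,-.006]);fr=S+Q.apply([.155,-.065,-.006])
    print(deg,"foot",proj("scene",f).round(1),f[2].round(4),"bl",proj("scene",bl).round(1),bl[2].round(4),"tl",proj("scene",S+Q.apply([.035,.065,.006])).round(1),"top fl",proj("top",fl).round(1),"fr",proj("top",fr).round(1))
```

```text
10 foot [184.5 146.9] 0.1431 bl [231.5 152. ] 0.1288 tl [222.4 107.3] top fl [360.8 249.6] fr [424.8 263.2]
14 foot [188.3 147.5] 0.1386 bl [235.1 150.1] 0.1306 tl [223.3 107. ] top fl [360.  254.8] fr [424.2 268.4]
17 foot [191.1 147.8] 0.1356 bl [237.8 148.6] 0.1325 tl [224.  106.8] top fl [359.4 258.6] fr [423.9 272.3]
20 foot [194.  147.8] 0.1331 bl [240.4 146.9] 0.1347 tl [224.6 106.5] top fl [358.9 262.4] fr [423.6 276.2]
23 foot [196.8 147.8] 0.131 bl [242.9 145. ] 0.1374 tl [225.3 106.1] top fl [358.4 266.2] fr [423.3 280. ]
26 foot [199.7 147.5] 0.1293 bl [245.4 143.1] 0.1405 tl [226.  105.8] top fl [357.9 269.8] fr [423.2 283.8]
```

The observed points (scene foot (194.5,149) and base (239,148); top face corners (361,260) and (422,272)) fit a lean of 18–19° with the leg fully open. I'll lower to about 12 mm above the mat, then go slowly.

Request:
step_arm(
  offset=[
    [0, 0.006, 0.019],
    [0, 0.013, 0.038],
    [0, 0.0195, 0.057],
    [0, 0.023, 0.066],
    [0, 0.026, 0.0755],
  ],
  rotation=[
    [0, 0, 0],
    [0, 0, 0],
    [0, 0, 0],
    [0, 0, 0],
    [0, 0, 0],
  ],
)

```text
t: 20.25
ee_pos: [0.4988, -0.23, 0.1856]
ee_rot: [-0.126, 0.759, 0.63, -0.104]
wrist_force: [-0.2, 0.1, -6.1]
opening: 0.0486
```

Request:
step_arm(
  offset=[
    [0, 0.003, 0.0095],
    [0, 0.006, 0.018],
    [0, 0.009, 0.0265],
    [0, 0.0115, 0.034],
    [0, 0.0125, 0.037],
  ],
  rotation=[
    [0, 0, 0],
    [0, 0, 0],
    [0, 0, 0],
    [0, 0, 0],
    [0, 0, 0],
  ],
)

```text
t: 20.75
ee_pos: [0.4982, -0.2302, 0.1458]
ee_rot: [-0.127, 0.759, 0.63, -0.105]
wrist_force: [0.6, -0.0, -5.9]
opening: 0.0487
```

Request:
step_arm(
  offset=[
    [0, 0.0004, 0.0012],
    [0, 0.0008, 0.0024],
    [0, 0.0012, 0.0036],
    [0, 0.0016, 0.0048],
    [0, 0.002, 0.006],
  ],
  rotation=[
    [0, 0, 0],
    [0, 0, 0],
    [0, 0, 0],
    [0, 0, 0],
    [0, 0, 0],
  ],
)

```text
t: 21.25
ee_pos: [0.4977, -0.23, 0.1412]
ee_rot: [-0.127, 0.759, 0.63, -0.106]
wrist_force: [-5.7, 0.8, 12.7]
opening: 0.0488
```

Contact came early, at about 19 N. I'll raise slightly and look.

Request:
step_arm(
  offset=[
    [0, -0.0007, -0.002],
    [0, -0.0007, -0.002],
    [0, -0.0007, -0.002],
    [0, -0.0007, -0.002],
    [0, -0.0007, -0.002],
  ],
  rotation=[
    [0, 0, 0],
    [0, 0, 0],
    [0, 0, 0],
    [0, 0, 0],
    [0, 0, 0],
  ],
)

```text
t: 21.75
ee_pos: [0.4984, -0.2302, 0.1423]
ee_rot: [-0.126, 0.759, 0.63, -0.105]
wrist_force: [0.1, 0.4, -6.9]
opening: 0.0488
```

Run:
```python
from h import *
o=get_obs();print(o["t"],o["ee_pos"],o["wrist_force"],o["wrist_torque"])
s=read_camera("scene");t=read_camera("top");cv2.imwrite("pics/sc6.png",s);cv2.imwrite("pics/t6.png",t)
cv2.imwrite("pics/n.png",np.hstack([cv2.resize(s[110:230,180:280],(400,480),interpolation=2),cv2.resize(t[190:310,320:420],(400,480),interpolation=2)]))
p,r=cur();S=p-r.apply([0,0,.0188]);z=np.radians(-10.7);print(S)
for deg in (8,11,14,17,20,23,26):
    a=np.radians(deg)
    Q=R.from_euler('z',z)*R.from_euler('y',a)*R.from_matrix(np.array([[0,0,1],[0,1,0],[-1.,0,0]]))
    foot=np.array([.05+.108*np.cos(.8),0,.015+.108*np.sin(.8)])
    f=S+Q.apply(foot);c={n:S+Q.apply(v) for n,v in dict(bl=[.155,.065,.006],fl=[.155,.065,-.006],tl=[.035,.065,.006],tr=[.035,-.065,.006]).items()}
    print(deg,"foot",proj("scene",f).round(1),f[2].round(4),[(n,proj("scene",v).round(1),v[2].round(4)) for n,v in c.items()])
```

```text
21.75 [ 0.49836439 -0.23019014  0.14232397] [ 0.05691402  0.37773933 -6.90303549] [-0.10853536 -0.88896606  0.02711289]
[ 0.50435211 -0.23131526  0.16017034]
8 foot [186.9 190.2] 0.0233 [('bl', array([231.3, 195.7]), np.float64(0.0058)), ('fl', array([235.1, 193.7]), np.float64(0.0075)), ('tl', array([224.1, 155.7]), np.float64(0.1247)), ('tr', array([195.6, 137. ]), np.float64(0.1247))]
11 foot [189.6 190.6] 0.0196 [('bl', array([233.9, 194.3]), np.float64(0.0069)), ('fl', array([237.6, 192.1]), np.float64(0.0092)), ('tl', array([224.7, 155.5]), np.float64(0.1247)), ('tr', array([196.2, 136.8]), np.float64(0.1247))]
14 foot [192.2 190.8] 0.0163 [('bl', array([236.4, 192.9]), np.float64(0.0083)), ('fl', array([240.1, 190.5]), np.float64(0.0112)), ('tl', array([225.4, 155.3]), np.float64(0.1248)), ('tr', array([196.9, 136.6]), np.float64(0.1248))]
17 foot [194.9 190.8] 0.0134 [('bl', array([238.9, 191.3]), np.float64(0.0102)), ('fl', array([242.5, 188.7]), np.float64(0.0137)), ('tl', array([226., 155.]), np.float64(0.1249)), ('tr', array([197.5, 136.4]), np.float64(0.1249))]
20 foot [197.6 190.7] 0.0109 [('bl', array([241.4, 189.6]), np.float64(0.0125)), ('fl', array([244.9, 186.9]), np.float64(0.0166)), ('tl', array([226.7, 154.7]), np.float64(0.1252)), ('tr', array([198.1, 136.1]), np.float64(0.1252))]
23 foot [200.2 190.5] 0.0087 [('bl', array([243.8, 187.8]), np.float64(0.0151)), ('fl', array([247.2, 184.9]), np.float64(0.0198)), ('tl', array([227.3, 154.3]), np.float64(0.1256)), ('tr', array([198.7, 135.8]), np.float64(0.1256))]
26 foot [202.9 190.1] 0.0071 [('bl', array([246.1, 185.9]), np.float64(0.0182)), ('fl', array([249.5, 182.8]), np.float64(0.0235)), ('tl', array([227.9, 153.9]), np.float64(0.1261)), ('tr', array([199.3, 135.4]), np.float64(0.1261))]
```

View pics/n.png

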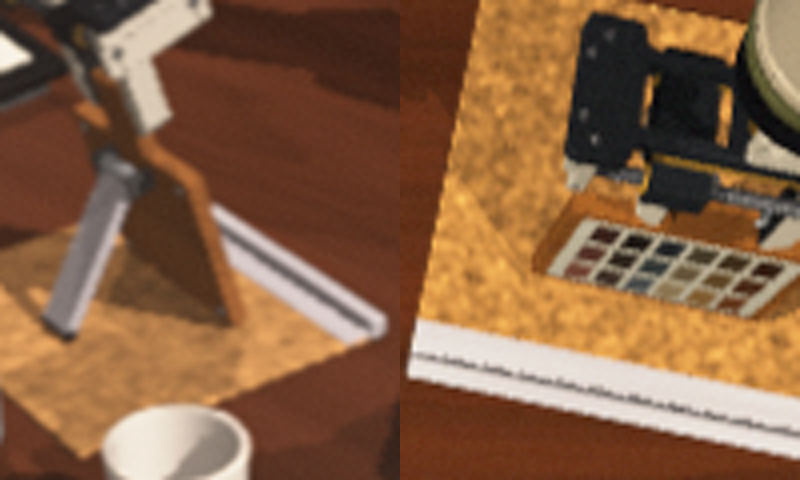

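The foot is at scene (195,192.5) and the base corner at (237–240,191), both a few mm above the mat, with a lean of about 16–17°. I'll creep down.

Request:
step_arm(
  offset=[
    [0, 0.0001, 0.0003],
    [0, 0.0002, 0.0006],
    [0, 0.0003, 0.0009],
    [0, 0.0004, 0.0012],
    [0, 0.0004, 0.0012],
  ],
  rotation=[
    [0, 0, 0],
    [0, 0, 0],
    [0, 0, 0],
    [0, 0, 0],
    [0, 0, 0],
  ],
)

```text
t: 22.35
ee_pos: [0.4983, -0.2302, 0.1412]
ee_rot: [-0.126, 0.759, 0.63, -0.105]
wrist_force: [-0.3, 0.1, -5.9]
opening: 0.0488
```

Request:
step_arm(
  offset=[
    [0, 0.0001, 0.0003],
    [0, 0.0002, 0.0005],
    [0, 0.0002, 0.0007],
    [0, 0.0003, 0.0009],
    [0, 0.0003, 0.0009],
  ],
  rotation=[
    [0, 0, 0],
    [0, 0, 0],
    [0, 0, 0],
    [0, 0, 0],
    [0, 0, 0],
  ],
)

```text
t: 22.85
ee_pos: [0.4985, -0.2302, 0.1404]
ee_rot: [-0.126, 0.759, 0.63, -0.105]
wrist_force: [0.5, 0.4, -4.7]
opening: 0.0493
```

Request:
step_arm(
  offset=[
    [0, 0.0001, 0.0002],
    [0, 0.0001, 0.0004],
    [0, 0.0002, 0.0005],
    [0, 0.0002, 0.0005],
    [0, 0.0002, 0.0005],
  ],
  rotation=[
    [0, 0, 0],
    [0, 0, 0],
    [0, 0, 0],
    [0, 0, 0],
    [0, 0, 0],
  ],
)

```text
t: 23.35
ee_pos: [0.4987, -0.2303, 0.1401]
ee_rot: [-0.126, 0.759, 0.63, -0.105]
wrist_force: [1.7, -1.3, 1.9]
opening: 0.0492
```

Request:
step_arm(
  offset=[
    [0, 0.0007, -0.0002],
    [0, 0.0014, -0.0003],
    [0, 0.0021, -0.0004],
    [0, 0.0029, -0.0005],
    [0, 0.0037, -0.0006],
  ],
  rotation=[
    [0.006, 0, 0],
    [0.012, 0, 0],
    [0.018, 0, 0],
    [0.024, 0, 0],
    [0.03, 0, 0],
  ],
)

```text
t: 23.85
ee_pos: [0.4997, -0.2303, 0.1402]
ee_rot: [-0.14, 0.757, 0.628, -0.116]
wrist_force: [-7.1, 0.6, 16.5]
opening: 0.049
```

Run:
```python
from h import *
o=get_obs();print(o["t"],o["ee_pos"],o["wrist_force"],o["wrist_torque"])
```

```text
23.85 [ 0.49972261 -0.23031076  0.14022803] [-7.1387537   0.59009396 16.51554113] [ 0.36854542  2.19635813 -0.00751467]
```

The torque shows the base edge is loaded and the foot is still free. I'll relieve the press, loosen the grip, and let the chart lean back onto its leg with the fingers following.

Request:
step_arm(
  offset=[
    [0, -0.0001, -0.0005],
    [0, -0.0003, -0.001],
    [0, -0.0003, -0.001],
    [0, -0.0003, -0.001],
    [0, -0.0003, -0.001],
  ],
  rotation=[
    [0, 0, 0],
    [0, 0, 0],
    [0, 0, 0],
    [0, 0, 0],
    [0, 0, 0],
  ],
)

```text
t: 24.35
ee_pos: [0.5004, -0.2304, 0.1407]
ee_rot: [-0.139, 0.757, 0.628, -0.116]
wrist_force: [-4.8, 1.5, 7.9]
opening: 0.0489
```

Request:
step_arm(
  offset=[
    [0, 0, 0],
    [0, 0, 0],
    [0, 0, 0],
    [0, 0.0009, -0.0003],
    [0, 0.0019, -0.0007],
  ],
  rotation=[
    [0, 0, 0],
    [0, 0, 0],
    [0, 0, 0],
    [0, 0, 0],
    [0, 0, 0],
  ],
  squeeze=10,
)

```text
t: 24.85
ee_pos: [0.5038, -0.2312, 0.1397]
ee_rot: [-0.138, 0.757, 0.628, -0.115]
wrist_force: [-0.7, -0.0, -5.4]
opening: 0.0511
```

Run:
```python
from h import *
o=get_obs();print(o["t"],o["ee_pos"],o["wrist_force"],o["wrist_torque"])
```

```text
24.85 [ 0.50377634 -0.23122393  0.13972386] [-0.71374664 -0.00993283 -5.41819792] [-0.08064468 -0.7579091  -0.10051585]
```

Request:
step_arm(
  offset=[
    [0, 0.0011, 0.0001],
    [0, 0.0022, 0.0002],
    [0, 0.0033, 0.0003],
    [0, 0.0045, 0.0004],
    [0, 0.0056, 0.0005],
  ],
  rotation=[
    [0, 0, 0],
    [0, 0, 0],
    [0, 0, 0],
    [0, 0, 0],
    [0, 0, 0],
  ],
)

```text
t: 25.35
ee_pos: [0.5076, -0.2319, 0.1391]
ee_rot: [-0.139, 0.757, 0.628, -0.116]
wrist_force: [-8.1, 0.7, 12.2]
opening: 0.051
```

Run:
```python
from h import *
o=get_obs();print(o["t"],o["ee_pos"],o["wrist_force"],o["wrist_torque"])
s=read_camera("scene")
cv2.imwrite("pics/o.png",cv2.resize(s[110:210,170:270],(600,600),interpolation=2))
```

```text
25.35 [ 0.50756342 -0.23189012  0.13908216] [-8.06896173  0.65209206 12.17542427] [0.32393925 2.00035108 0.01607138]
```

View pics/o.png

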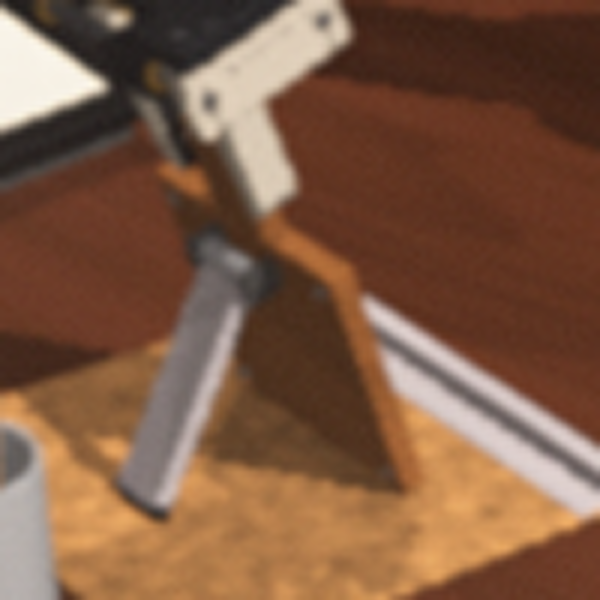

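The picture shows the chart upright on the mat, with the foot at px (194.7,193.3) and the base corner at (235.8,191.7). I'll compute the ground points.

Run:
```python
from h import *
S=np.array([.5087,-.2328]);a=np.radians(-10.7);M=np.array([[np.cos(a),np.sin(a)],[-np.sin(a),np.cos(a)]])
for n,p,z in(("foot",(194.7,193.3),.008),("bl",(235.8,191.7),.004),("tlrear",(170+320/6,110+293/6),.126)):
    print(n,M@(onz("scene",p,z)[:2]-S))
    print('  5mm higher',M@(onz("scene",p,z+.005)[:2]-S))
p,r=cur();st=p-r.apply([0,0,.0188]);print("stud",M@(st[:2]-S),st[2])
```

```text
foot [0.04964358 0.0029875 ]
  5mm higher [0.05361033 0.01021152]
bl [-0.04225113  0.0540738 ]
  5mm higher [-0.03761544  0.06086907]
tlrear [0.00835637 0.08002974]
  5mm higher [0.01356955 0.08811714]
stud [0.00561314 0.00072631] 0.1565842678039969
```

Foot-to-base distance is 92 mm (91 expected) and stud offset 48 mm (45 expected), so it is standing. I'll relieve the downward press, then open.

Request:
step_arm(
  offset=[
    [0, -0.0002, -0.0005],
    [0, -0.0004, -0.001],
    [0, -0.0005, -0.0014],
    [0, -0.0005, -0.0014],
    [0, -0.0005, -0.0014],
  ],
  rotation=[
    [0, 0, 0],
    [0, 0, 0],
    [0, 0, 0],
    [0, 0, 0],
    [0, 0, 0],
  ],
  squeeze=5,
)

```text
t: 25.9
ee_pos: [0.5091, -0.2322, 0.139]
ee_rot: [-0.138, 0.757, 0.628, -0.114]
wrist_force: [-1.9, 0.5, -1.7]
opening: 0.0514
```

Run:
```python
from h import *
o=get_obs();print(o["t"],o["ee_pos"],o["wrist_force"],o["wrist_torque"],o["opening"])
```

```text
25.9 [ 0.50905028 -0.23221754  0.13899707] [-1.87067298  0.54051159 -1.72333409] [-0.00543158 -0.13434467  0.0304626 ] 0.05140432630027289
```

Request:
step_arm(
  offset=[
    [0, 0, 0],
    [0, 0, 0],
    [0, 0, 0],
    [0, 0, 0],
    [0, 0, 0],
  ],
  rotation=[
    [0, 0, 0],
    [0, 0, 0],
    [0, 0, 0],
    [0, 0, 0],
    [0, 0, 0],
  ],
  gripper=-0.7,
)

```text
t: 26.4
ee_pos: [0.5092, -0.2322, 0.1392]
ee_rot: [-0.138, 0.757, 0.628, -0.114]
wrist_force: [0.2, -0.8, 0.3]
opening: 0.0787
```

Request:
step_arm(
  offset=[
    [0, 0, 0],
    [0, 0, -0.005],
    [0, 0, -0.015],
    [0, 0, -0.03],
    [0, 0, -0.05],
  ],
  rotation=[
    [0, 0, 0],
    [0, 0, 0],
    [0, 0, 0],
    [0, 0, 0],
    [0, 0, 0],
  ],
)

```text
t: 26.9
ee_pos: [0.5267, -0.2355, 0.1872]
ee_rot: [-0.138, 0.757, 0.628, -0.114]
wrist_force: [0.6, 0.3, 0.5]
opening: 0.0788
```

Request:
step_arm(
  offset=[
    [0, 0, -0.03],
    [0, 0, -0.06],
    [0, 0, -0.1],
    [0, 0, -0.14],
    [0, 0, -0.15],
  ],
  rotation=[
    [0, 0, 0],
    [0, 0, 0],
    [0, 0, 0],
    [0, 0, 0],
    [0, 0, 0],
  ],
)

```text
t: 27.4
ee_pos: [0.581, -0.2447, 0.3317]
ee_rot: [-0.135, 0.758, 0.629, -0.112]
wrist_force: [1.0, -0.4, 0.3]
opening: 0.0788
```

Request:
step_arm(
  offset=[
    [0.03, 0, 0],
    [0.06, 0, 0],
    [0.1, 0, 0],
    [0.15, 0, 0],
    [0.19, 0, 0],
  ],
  rotation=[
    [0, 0, 0],
    [0, 0, 0],
    [0, 0, 0],
    [0, 0, 0],
    [0, 0, 0],
  ],
)

```text
t: 27.9
ee_pos: [0.6134, -0.0557, 0.3271]
ee_rot: [-0.138, 0.757, 0.629, -0.114]
wrist_force: [0.5, -0.3, -0.6]
opening: 0.0789
```

Run:
```python
from h import *
s=read_camera("scene");t=read_camera("top");cv2.imwrite("pics/t9.png",t)
cv2.imwrite("pics/f.png",np.hstack([cv2.resize(s[110:210,170:270],(400,400),interpolation=2),cv2.resize(t[190:310,320:440],(400,400),interpolation=2)]))
```

```text
(no output)
```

View pics/f.png

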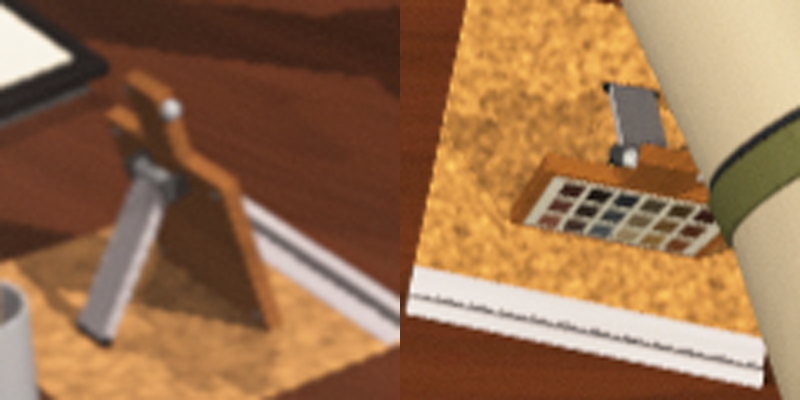

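Run:
```python
from h import *
S=np.array([.5087,-.2328]);a=np.radians(-10.7);M=np.array([[np.cos(a),np.sin(a)],[-np.sin(a),np.cos(a)]])
print("foot",M@(onz("scene",(194.2,194),.008)[:2]-S),"bl",M@(onz("scene",(236.2,191.2),.004)[:2]-S))
e1,d1=ray("scene",(213,137));e2,d2=ray("top",(320+628*.3-120,190+157*.3))
k=np.linalg.lstsq(np.c_[d1,-d2],e2-e1,rcond=None)[0];P=e1+d1*k[0];print("left stud",M@(P[:2]-S),P,e2+d2*k[1])
# top view: other things vs start
A=cv2.imread("pics/top0.png");B=cv2.imread("pics/t9.png")
for n,(x0,x1,y0,y1) in dict(eraser=(115,135,190,222),brush=(250,310,225,310),bottle=(195,235,145,187),jar=(122,165,142,182),tin=(358,400,140,185),reel=(397,445,145,200),cup=(268,312,138,182)).items():
    print(n,cv2.absdiff(A[y0:y1,x0:x1],B[y0:y1,x0:x1]).mean().round(1))
```

```text
foot [0.05243158 0.00515712] bl [-0.04451576  0.05265535]
left stud [-0.00187784  0.02256954] [ 0.51104522 -0.21027423  0.15781808] [ 0.51082415 -0.21003776  0.15776225]
eraser 1.7
brush 5.7
bottle 13.4
jar 1.8
tin 73.1
reel 94.3
cup 24.5
```

```bash
python3 -c "
from bench import *
print(sign_off())"
```

```text
the job is handed in; nothing more can be done
None
```

The colour chart is standing on its bottom edge and unfolded leg on the cork mat, face towards the ledge. I handed the job in at about 28 s; no verdict was reported.

**What I did:** I opened the leg by its foot and pushed it once more against its stop. Then I picked the chart up by its studs, let it swing upright and carried it to the mat. I set it down leaning back, released it and moved the arm clear.

**Last checks:**
- **Position:** in the mat's frame the foot is at about x = +0.052 m. The left end of the base edge is at x = −0.045 m, y = +0.053 m. All three contact points are within the mat.
- **Lean:** about 17–19° from the images, with the studs near the expected height.
- **Force on the mat:** the highest reading while placing was about 23 N, against the 40 N limit.

**Uncertain or disagreeing:**
- **Leg angle:** triangulation gave 0.74 rad while the chart lay on the case. Pushing at the stop only slid the chart, and later views fitted 0.8 rad, so I take 0.74 as measurement bias.
- **Foot-to-base distance:** the final reading was 97 mm against 91 mm expected, which is about the pixel error.
- **Chart slid on the case:** it moved by up to 9 mm while I worked the leg and first gripped the studs off centre.
- **Other things on the table:** the eraser and jar areas look unchanged from the start, and the brush area nearly so. The bottle, cup, tin and reel areas differ in the final top view, where the arm or its shadow covers them. I touched none of them, but did not confirm their positions at the end.

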